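# Slide a stacking spacer along the rail into the corner pocket

### The job

A loose notched stacking spacer lies on the assembly board. With your fingertips push it across the board until its long straight side lies flat against the long rail, still well short of the corner, then keep it pinned to the rail and drag it along into the corner pocket until its end is fully home against the end stop. Only push and slide it, never lift or tip it; leave the things around the board where they are, and finish with the fingers clear.

Things in the scene. Friction and masses are not known exactly. Their poses are not given: they have to be found in the camera images.
- board: Fixed plywood assembly board on the bench, 200 mm along its x, 370 mm along its y, 12 mm thick; its place and yaw vary. Origin at the centre of its underside, z up. On it stand a dark wooden rail along the +x side, an end stop across the +y end and a small keeper block. The corner pocket is the 60 mm wide gap between keeper and rail, closed by the end stop.
- rail (a point): Middle of the long rail's flat inner face (looks to the board's -x), at the board's top face: x = +60, y = 0, z = 12 mm in the board's frame, same axes. The rail runs the board's whole length, 28 mm thick, 30 mm high above the board.
- stop (a point): On the end stop's flat inner face (looks to the board's -y), at the board's top face: x = +30, y = +150, z = 12 mm in the board's frame, same axes. The stop is 30 mm thick, 30 mm high, and reaches from the rail to x = -40 mm. The keeper, 14 mm high, is fixed to this face: x from -26 to 0 mm, y from 132 to 150 mm in the board's frame.
- spacer: Loose flat grey plastic spacer lying on the board, about 0.11 kg, slides with under 2 N. 55 (x) x 120 (y) x 20 mm, U-shaped from above; origin: centre of its underside. Straight +x side goes to the rail; axes within 20 deg of the board's at the start. Its -x side has a through-going notch for the fingertips: y from -25 to +25 mm, floor at x = +2.5 mm, mouth at x = -27.5 mm.
- pocket (a point): Where the spacer's origin lies when it is fully home in the pocket: on the board's top face, x = +32.5, y = +90, z = 12 mm in the board's frame, same axes. The spacer's +y arm (35 mm wide) is then between keeper and rail; its notch is still clear of the keeper.
- jar: Bystander, loose: small closed jar, 56 mm across, 70 mm high, on the bench beside the board. Origin at the centre of its underside.
- offcut: Bystander, loose: plain wooden offcut block 45 x 65 x 50 mm (x, y, z) on the bench beside the board. Origin at the centre of its underside.
- chicory: Bystander, loose: a chicory root with its yellow head, lying along its x on the bench beside the board, 175 mm long, 48 mm high. Origin under its middle.
There are look-alikes about, which are no part of the job. Of the things that look like the spacer, the middle-sized one is meant.

How it is judged:
By the outcome, as a careful person would: the job done as asked, in the order asked, and still so for the second after the job is handed in, with the robot touching nothing.
It also fails if it takes over 48 s, if anything falls off the work surface, if the arm or the gripper's body presses on something with over 40 N, if the wrist force passes 120 N, or if a joint passes its speed limit or range.

### The arm

A 6-joint arm with a two-finger parallel gripper is mounted at the origin on the work surface. World frame = base frame: x ahead of the robot, y to its left, z up, the work surface at z = 0. Lengths are in mm, angles in rad, forces in N, time in s.
With the tool pointing down it reaches from about 325 to 900 mm from the base axis. Payload 6.1 kg.
Tool frame: the origin (TCP) lies at the very end of the fingers, on their centre line; the grasp point (between the pads) lies 19 mm behind it (bot.grasp_offset is the distance from the TCP to the grasp point, in mm); x points along the fingers, y is the direction in which the jaws open and shut, and the axes are right-handed (so a half turn about x gives the same grasp; the last joint's range is limited). The gripper opens to 85 mm and grips with 20 to 120 N. Pads are 22 mm wide; open, the fingers measure 114 mm over their backs; the gripper's body (76 mm by 85 mm) begins 54 mm behind the grasp point. The pads swing forward as they close: fully open they stand 13 mm farther back than shut.
Start: joints at [-1.315, 0.22, 1.526, -0, 1.395, -0.126], TCP at [232.862, -579.992, 231.3] pointing down, gripper open.
Joint ranges: [-2.98, 2.98], [-0.91, 2.08], [0.09, 2.57], [-1.24, 4.39], [0.2, 2.65], [-2.68, 2.68]. Speed limits (rad/s): [2.57, 2.57, 3.01, 3.14, 3.14, 3.14].

### API

Orientations are given as a 3x3 rotation matrix whose columns are the frame's x, y, z axes.
In Python, from rig import bot gives the robot as it stands.
- The arm moves only by the tool move_arm, never from a script. Its argument "rows" is a list of rows, each a list of 3 entries, a list of its own where there are three numbers: the shift along the tool's x, y, z in cm, then the turn, a rotation vector about the tool's x, y, z in degrees, then the closure, from 0 (fully open) to 1 (shut). In form: [[[x, y, z], [rx, ry, rz], fingers], ...]. A call has 1 to 10 rows; each row shifts and turns the commanded pose from where the row before left it, along the tool's axes as they then stand; what a row does not reach is not made up. A row lasts 1/8 s, in which the tool goes at most 62.5 mm and 10.7 degrees, less where a joint would pass 70% of its speed; a pose out of reach is approached as far as the arm can. A call with a gripper value outside its range is refused whole. The fingers move at their own pace and stop on an object; "grip_force" is the grip in N (left out, the last holds). Time passes only in rows, so rows that do not move let the fingers close. It gives the time, the measured TCP pose, the force and the opening at its end, in the units of the state.
- bot.get_obs(): the state, without advancing time (a new reading comes with each control period).
- bot.get_image(name): name is "scene" or "top"; returns the picture (420x560x3 uint8, blue, green, red); there is no depth.
- bot.camera_params(name): a dict with "fx", "fy", "cx", "cy" (pixels), "dist" ([k1, k2, p1, p2, k3] as OpenCV has them; the pictures are not rectified), "rvec" (rotation vector, rad) and "tvec" (3), from world to camera coordinates, as OpenCV has them. Camera axes: x right, y down, z forward; pixel columns grow to the right and rows downward; lengths in mm; the calibration is good to about 2 mm. A picture is of the moment at which its call begins. camera_params takes no time and is no camera call.
- bot.job_done(): hands the job in, once; it reports no verdict.
The state is a dict: "time": time; "joints": joint angles; "dq": joint speeds; "effort": joint torques, N m; "ee_pos": TCP position; "tcp_rot": TCP orientation; "ft_force": force on the tool from outside, world axes, zero at the start; "ft_torque": the same for the moment, N m; "opening": opening from 0.0 (shut) to 1.0 (fully open).
Only numpy, scipy, OpenCV 4.12 (cv2) and the standard library are available. Lean on these libraries where they do the work, as an engineer would, in place of code of your own. Each camera call takes 0.05 s, during which the arm holds its last target.

## Working session

There is one attempt and no reset: what is moved stays moved. The work goes in short steps, Python scripts to look and compute and a tool call to move; the robot and the scene stay as the last step left them, time stands still between calls to the robot, and variables do not carry over. Pictures are saved under pics/ and viewed, and the job is handed in when it is done.

Besides the shell and the picture viewer there is one more tool, called after ">>>" as name(argument=value, ...), one argument or row to a line, values as JSON. move_arm: Moves the arm, as the interface text tells. Its arguments: {"type":"object","properties":{"rows":{"type":"array"},"grip_force":{"type":"number"}},"required":["rows"]}

```bash
ls; mkdir -p pics
python3 - <<'E'
from rig import bot
import cv2
for n in("scene","top"):
    cv2.imwrite(f"pics/{n}0.png",bot.get_image(n)); print(n,bot.camera_params(n))
print(bot.get_obs())
E
```

```text
pics
scene {'fx': 485.7579365443439, 'fy': 485.7579365443439, 'cx': 278.0935317521157, 'cy': 211.51985931269593, 'dist': array([-0.04799889,  0.        ,  0.        ,  0.        ,  0.        ]), 'rvec': array([ 1.75049899,  2.04309157, -0.59705514]), 'tvec': array([ 126.20829015, -461.91020003, 1309.39581979])}
top {'fx': 437.97483410910814, 'fy': 437.97483410910814, 'cx': 279.03966600014843, 'cy': 216.41403293997237, 'dist': array([-0.06057647,  0.        ,  0.        ,  0.        ,  0.        ]), 'rvec': array([ 2.14970511, -2.15469965,  0.18819461]), 'tvec': array([-48.9544136 , 570.78454572, 912.44170853])}
{'time': 0.1, 'joints': array([-1.31512016e+00,  2.21154519e-01,  1.52749048e+00, -1.97686507e-05,
        1.39469145e+00, -1.26109808e-01]), 'dq': array([ 0.00102667, -0.00102283, -0.00331555, -0.0008472 , -0.00091261,
        0.00025794]), 'effort': array([ 5.51946141e-04, -4.98247719e+01, -3.90545011e+01, -2.44455123e-04,
        5.68663236e-03,  4.24152779e-05]), 'ee_pos': array([ 232.70880122, -579.48090855,  230.30742967]), 'tcp_rot': array([[-4.59836107e-04,  3.72581282e-01, -9.27999449e-01],
       [ 1.68218929e-03, -9.27997946e-01, -3.72581512e-01],
       [-9.99998479e-01, -1.73239717e-03, -2.00025279e-04]]), 'ft_force': array([-0.07236425, -0.17579734,  0.20914178]), 'ft_torque': array([-0.04584292, -0.02207239,  0.00985569]), 'opening': 1.0002051174568125}
```

View pics/scene0.png

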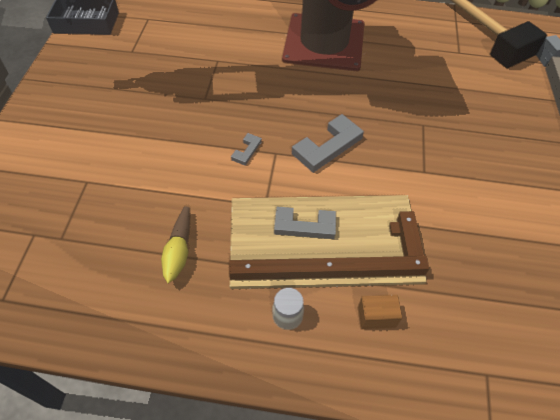

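View pics/top0.png

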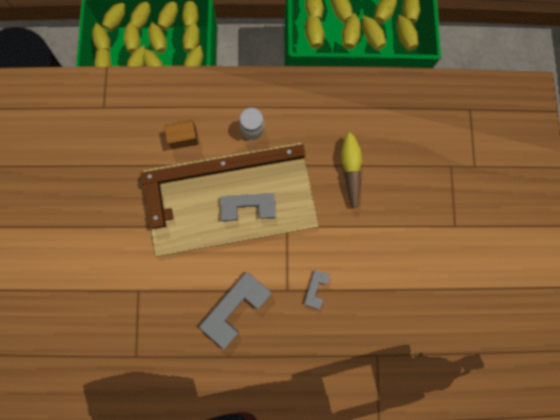

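Both views show the same layout. Candidates for the spacer, by top-view pixel:
- Grey U on the board at (248,206), middle-sized. This is the one I choose.
- Large U at (236,310) on the bench.
- Small U at (316,290) on the bench.

The rail runs along the top of the board, from (150,176) to (303,153). The end stop is at the left (153,200) and the keeper at (168,214). The jar (251,122), offcut (181,133) and chicory (352,170) stand off the board.

```bash
cat > h.py <<'E'
import numpy as np,cv2
from rig import bot
def cam(n):
    p=bot.camera_params(n);K=np.array([[p['fx'],0,p['cx']],[0,p['fy'],p['cy']],[0,0,1]])
    return K,p['dist'],cv2.Rodrigues(p['rvec'])[0],p['tvec'],p['rvec']
def ray(n,px,z):
    K,d,R,t,_=cam(n)
    u=cv2.undistortPoints(np.array(px,float).reshape(-1,1,2),K,d).reshape(-1,2)
    v=np.c_[u,np.ones(len(u))]@R; c=-R.T@t
    return c+v*((z-c[2])/v[:,2])[:,None]
def proj(n,P):
    K,d,R,t,r=cam(n); return cv2.projectPoints(np.array(P,float).reshape(-1,3),r,t,K,d)[0].reshape(-1,2)
E
python3 - <<'E'
from h import *
for n in("top","scene"):
    K,d,R,t,_=cam(n); print(n,-R.T@t)
a=cv2.imread("pics/top0.png")
cv2.imwrite("pics/c1.png",cv2.resize(a[135:265,130:330],None,fx=4,fy=4,interpolation=cv2.INTER_CUBIC))
b=cv2.imread("pics/scene0.png")
cv2.imwrite("pics/c2.png",cv2.resize(b[185:295,225:430],None,fx=3.9,fy=3.9,interpolation=cv2.INTER_CUBIC))
E
```

```text
top [425.4504222  -29.05263697 989.38833945]
scene [1112.56439928   28.59223405  839.75586922]
```

View pics/c1.png

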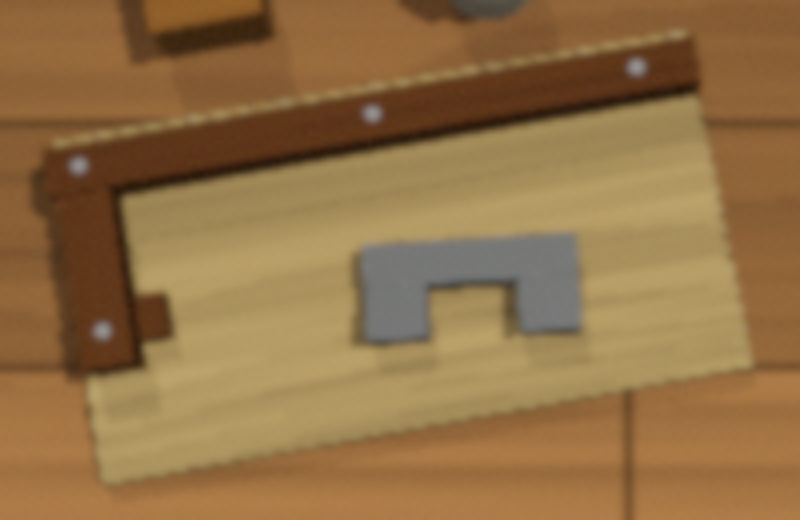

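View pics/c2.png

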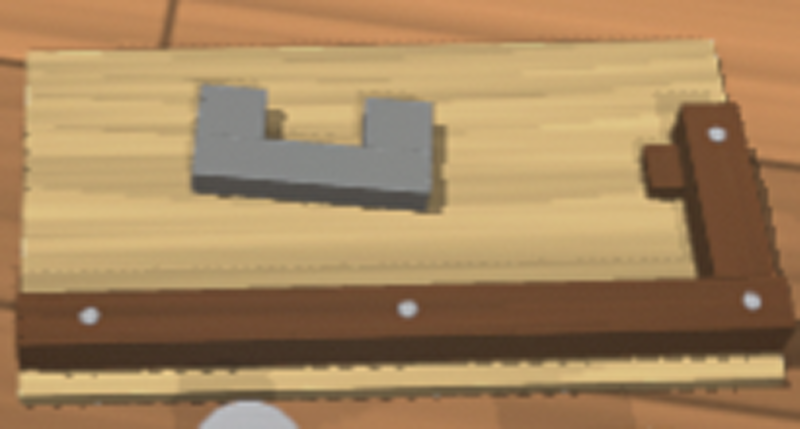

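```bash
cat > m.py <<'E'
from h import *
def edge(img,p,q,n,z,half=4,N=40):
    # strongest gradient positions along normals to segment p-q, robust line -> world line
    g=cv2.GaussianBlur(img,(0,0),0.7).astype(np.float32)
    p=np.array(p,float);q=np.array(q,float);t=(q-p)/np.linalg.norm(q-p);nn=np.array([-t[1],t[0]])
    s=np.arange(-half,half+.01,.1);pts=[]
    for a in np.linspace(.05,.95,N):
        c=p+a*(q-p)+s[:,None]*nn
        v=cv2.remap(g,c[:,0].astype(np.float32)[None],c[:,1].astype(np.float32)[None],cv2.INTER_LINEAR)[0]
        d=np.linalg.norm(np.gradient(v,axis=0),axis=1);pts.append(c[d.argmax()])
    W=ray(n,pts,z)[:,:2].astype(np.float32)
    vx,vy,x,y=cv2.fitLine(W,cv2.DIST_HUBER,0,.01,.01).ravel()
    r=np.abs((W-[x,y])@[-vy,vx]); return np.array([vx,vy]),np.array([x,y]),np.median(r)
E
cat > b.py <<'E'
from m import *
a=cv2.imread("pics/top0.png");o=np.array([130,135])
C=lambda x,y:np.array([x,y])/4+o
L={}
for k,p,q,z in [("railbase",C(135,188),C(690,97),12),("-xedge",C(110,483),C(745,369),12),("-yend",C(703,110),C(748,350),12),("stopbase",C(124,200),C(136,290),12),("railtopin",C(120,187),C(690,88),42),
  ("sp+x",C(362,246),C(577,234),32),("sp+y",C(361,255),C(366,335),32),("sp-y",C(578,240),C(580,325),32),("spnotch",C(435,283),C(512,279),32)]:
    d,c,r=edge(a,p,q,"top",z,2.5); L[k]=(d,c); print(k,np.degrees(np.arctan2(d[1],d[0])).round(2),c.round(1),r.round(2))
E
python3 b.py
```

```text
railbase -79.57 [682.5  54.7] 0.43
-xedge -79.68 [513.7  80.3] 0.32
-yend 10.44 [ 628.7 -125. ] 0.64
stopbase 10.49 [622.1 215.9] 0.51
railtopin -79.59 [673.6  57.3] 0.48
sp+x -86.39 [623.1  19.9] 0.49
sp+y 4.45 [588.8  83.4] 0.3
sp-y 1.79 [595.1 -41.3] 0.58
spnotch -80.47 [594.4  21.6] 0.95
```

>>> move_arm(
  rows=[
    [[0,0,0],[9.2,0,0],0.87],
    [[0,0,0],[9.1,0,0],0.87],
  ],
)

```text
time: 0.35
ee_pos: [232.8, -579.6, 230.6]
tcp_rot: [[-0.0, 0.057, -0.998], [0.001, -0.998, -0.057], [-1.0, -0.001, 0.0]]
ft_force: [0.2, 0.5, 0.5]
opening: 0.603
```

```bash
cat >> h.py <<'E'
YAW=np.radians(10.43);EX=np.array([np.cos(YAW),np.sin(YAW)]);EY=np.array([-EX[1],EX[0]]);B0=620.5*EX-51.0*EY
def toB(p): p=np.array(p)[...,:2]-B0; return np.stack([p@EX,p@EY],-1)
def toW(b): b=np.array(b,float); return B0+b[...,:1]*EX+b[...,1:2]*EY
def st(tgt=None):
    o=bot.get_obs();R=o['tcp_rot'];p=o['ee_pos']
    yw=np.degrees(np.arctan2(-R[1,1],-R[0,1]))-90-10.43  # yaw of tool(-y) vs board +y
    f=o['ft_force'];print("t %.2f"%o['time'],"tcp",p.round(1),"board",toB(p).round(1),"relyaw %.2f"%yw,"open %.3f"%o['opening'],"tilt",R[:2,0].round(4),"F board",round(f[:2]@EX,1),round(f[:2]@EY,1),round(f[2],1))
    if tgt is not None: print("shift cm tool:",(R.T@(np.array(tgt)-p)/10).round(2))
E
python3 - <<'E'
from h import *
st([550.5,18.4,130])
E
```

```text
t 0.35 tcp [ 232.8 -579.6  230.6] board [-496.5 -561.2] relyaw -7.15 open 0.603 tilt [-0.0003  0.0012] F board 0.3 0.5 0.5
shift cm tool: [ 10.12 -57.88 -35.14]
```

>>> move_arm(
  rows=[
    [[0,-4.1,-2.5],[0,0,0],0.87],
    [[0,-4.1,-2.5],[0,0,0],0.87],
    [[0,-4.1,-2.5],[0,0,0],0.87],
    [[0,-4.1,-2.5],[0,0,0],0.87],
    [[0,-4.1,-2.5],[0,0,0],0.87],
    [[0,-4.1,-2.5],[0,0,0],0.87],
    [[0,-4.1,-2.5],[0,0,0],0.87],
    [[0,-4.1,-2.5],[0,0,0],0.87],
    [[0,-4.1,-2.5],[0,0,0],0.87],
    [[0,-4.1,-2.5],[0,0,0],0.87],
  ],
)

```text
time: 1.6
ee_pos: [457.1, -153.6, 231.1]
tcp_rot: [[-0.0, 0.062, -0.998], [0.0, -0.998, -0.062], [-1.0, -0.0, 0.0]]
ft_force: [0.7, -0.0, -0.5]
opening: 0.131
```

Run:
```python
from h import *
st([550.5,18.4,80])
```

```text
t 1.60 tcp [ 457.1 -153.6  231.1] board [-198.7 -182.8] relyaw -6.86 open 0.131 tilt [-0.0002  0.0001] F board 0.7 -0.1 -0.5
shift cm tool: [ 15.11 -16.59 -10.39]
```

>>> move_arm(
  rows=[
    [[2.0,-4.0,-2.5],[0,0,0],0.87],
    [[3.0,-4.0,-2.5],[0,0,0],0.87],
    [[3.0,-4.0,-2.5],[0,0,0],0.87],
    [[4.0,-3.0,-2.0],[0,0,0],0.87],
    [[3.0,-1.6,-0.9],[0,0,0],0.87],
    [[0,0,0],[0,0,0],0.87],
  ],
)

```text
time: 2.35
ee_pos: [547.6, 18.4, 78.0]
tcp_rot: [[-0.007, 0.065, -0.998], [0.001, -0.998, -0.065], [-1.0, -0.001, 0.007]]
ft_force: [-0.6, -0.3, -0.5]
opening: 0.131
```

Run:
```python
from h import *
st([550.5,18.4,17])
a=bot.get_image("top");b=bot.get_image("scene")
c1=cv2.resize(a[135:265,130:330],None,fx=4,fy=4,interpolation=cv2.INTER_CUBIC)
c2=cv2.resize(b[155:295,225:430],None,fx=3.9,fy=3.9,interpolation=cv2.INTER_CUBIC)
cv2.imwrite("pics/d1.png",c1);cv2.imwrite("pics/d2.png",c2)
```

```text
t 2.35 tcp [547.6  18.4  78. ] board [-78.6 -30.1] relyaw -6.73 open 0.131 tilt [-0.0069  0.0008] F board -0.6 -0.2 -0.5
shift cm tool: [ 6.1   0.02 -0.33]
```

View pics/d1.png

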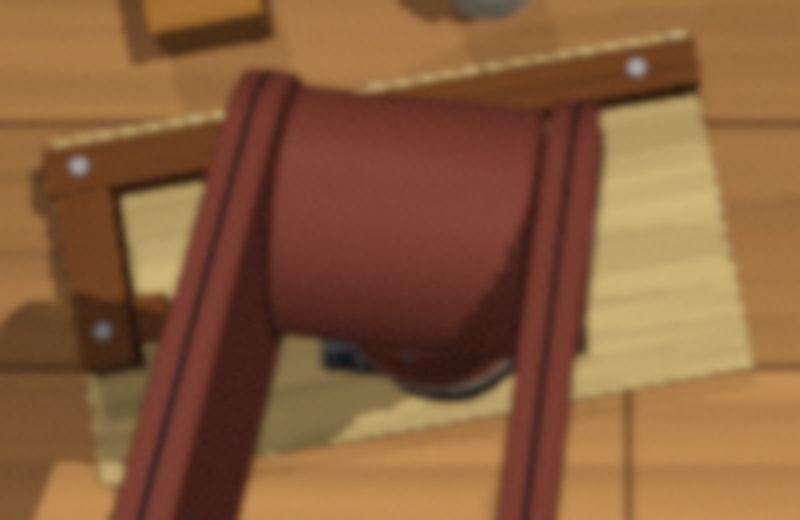

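View pics/d2.png

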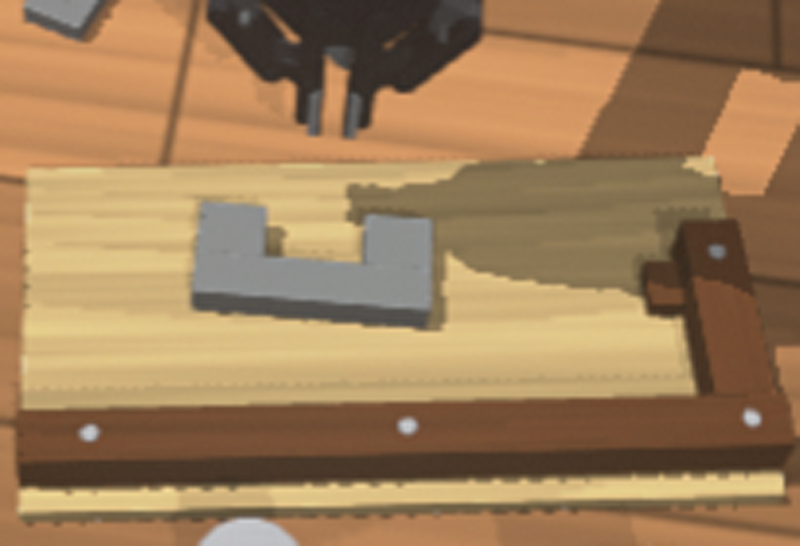

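Run:
```python
from h import *
c=np.array([(202,201),(267,207),(365,213),(433,217),(265,255),(362,262),(194,291),(430,308)])/3.9+[225,155]
W=ray("scene",c,32);print(W.round(1));print(toB(W).round(1)); print(W[:4,:2].mean(0),W[4:6].mean(0))
t=np.array([[338,130.]])/3.9+[225,155]; print("tip centre at z80",ray("scene",t,80))
```

```text
[[575.6 -43.8  32. ]
 [574.  -10.4  32. ]
 [569.7  39.7  32. ]
 [566.6  74.4  32. ]
 [603.   -7.5  32. ]
 [599.4  41.3  32. ]
 [629.6 -39.6  32. ]
 [620.9  77.5  32. ]]
[[ -62.3  -96.3]
 [ -57.9  -63.1]
 [ -53.   -13.1]
 [ -49.8   21.6]
 [ -28.8  -65.6]
 [ -23.5  -16.9]
 [  -8.5 -102. ]
 [   4.2   14.8]]
[571.48544768  14.98612262] [601.19979675  16.8901329   32.        ]
tip centre at z80 [[554.92857742  20.68151649  80.        ]]
```

Scene crop: the closed fingertips sit at crop (338,130), in front of the notch mouth, crop (267,207) to (365,213). The arm hides the spacer in the top view. Next I descend in front of the mouth.

>>> move_arm(
  rows=[
    [[2.0,0.3,0],[0,0,0],0.87],
    [[2.0,0,0],[0,0,0],0.87],
    [[1.5,0,0],[0,0,0],0.87],
    [[0.4,0,0],[0,0,0],0.87],
    [[0,0,0],[0,0,0],0.87],
  ],
)

```text
time: 3.08
ee_pos: [550.8, 13.6, 22.9]
tcp_rot: [[0.001, 0.062, -0.998], [-0.0, -0.998, -0.062], [-1.0, 0.0, -0.001]]
ft_force: [0.4, 0.2, 0.7]
opening: 0.132
```

Run:
```python
from h import *
st([550.5,15,17])
b=bot.get_image("scene")
c2=cv2.resize(b[155:295,225:430],None,fx=3.9,fy=3.9,interpolation=cv2.INTER_CUBIC)
cv2.imwrite("pics/e2.png",c2)
```

```text
t 3.08 tcp [550.8  13.6  22.9] board [-76.3 -35.3] relyaw -6.87 open 0.132 tilt [ 0.0006 -0.0002] F board 0.4 0.1 0.7
shift cm tool: [ 0.59 -0.14  0.02]
```

View pics/e2.png

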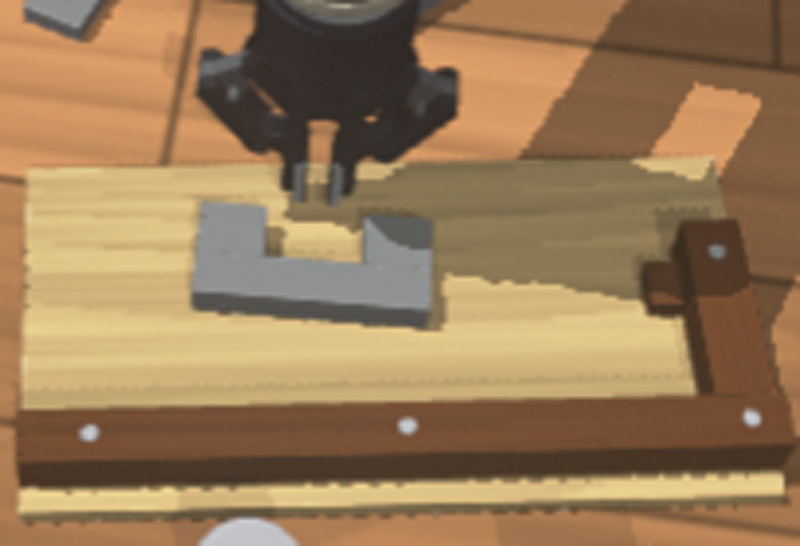

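>>> move_arm(
  rows=[
    [[0.5,0,-0.3],[0,0,0],0.87],
    [[0,0,-1.2],[0,0,0],0.87],
    [[0,0,-1.2],[0,0,0],0.87],
    [[0,0,-0.9],[0,0,0],0.87],
    [[0,0,0],[0,0,0],0.87],
  ],
)

```text
time: 3.75
ee_pos: [587.3, 16.2, 17.4]
tcp_rot: [[0.001, 0.063, -0.998], [-0.0, -0.998, -0.063], [-1.0, 0.0, -0.001]]
ft_force: [-1.7, 1.0, -0.1]
opening: 0.131
```

Run:
```python
from h import *
st()
b=bot.get_image("scene")
c2=cv2.resize(b[155:295,225:430],None,fx=3.9,fy=3.9,interpolation=cv2.INTER_CUBIC)
cv2.imwrite("pics/f2.png",c2)
```

```text
t 3.75 tcp [587.3  16.2  17.4] board [-39.9 -39.3] relyaw -6.85 open 0.131 tilt [ 0.0005 -0.0001] F board -1.5 1.3 -0.1
```

View pics/f2.png

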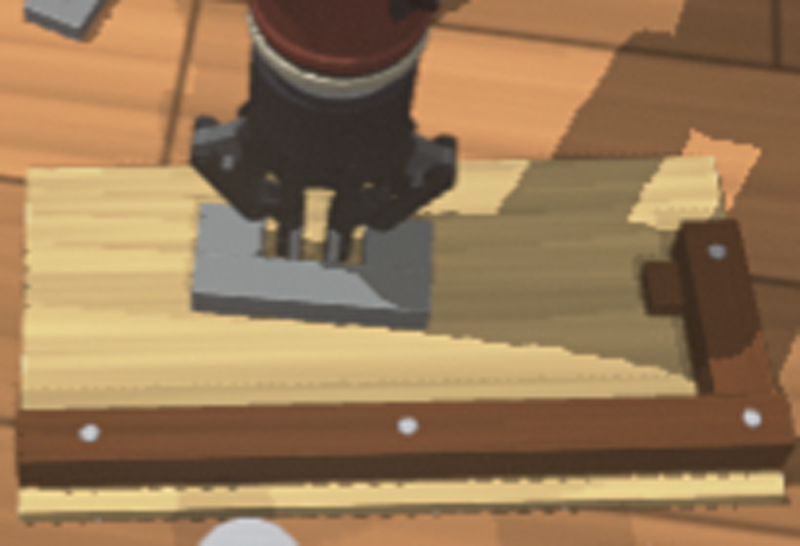

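>>> move_arm(
  rows=[
    [[0,0,-0.4],[0,0,0],0.87],
    [[0,0,-0.5],[0,0,0],0.87],
    [[0,0,-0.6],[-1.4,0,0],0.87],
    [[0,0,-0.6],[-1.4,0,0],0.87],
    [[0,0,-0.6],[-1.4,0,0],0.87],
    [[0,0,-0.6],[-1.4,0,0],0.87],
    [[0,0,-0.6],[-1.3,0,0],0.87],
    [[0,0,-0.6],[0,0,0],0.87],
    [[0,0,0],[0,0,0],0.87],
  ],
)

```text
time: 4.92
ee_pos: [631.7, 21.3, 17.4]
tcp_rot: [[0.001, 0.182, -0.983], [0.0, -0.983, -0.182], [-1.0, 0.0, -0.001]]
ft_force: [-0.4, 0.2, 0.4]
opening: 0.129
```

Run:
```python
from h import *
st()
b=bot.get_image("scene")
c2=cv2.resize(b[155:295,225:430],None,fx=3.9,fy=3.9,interpolation=cv2.INTER_CUBIC)
cv2.imwrite("pics/g2.png",c2)
```

```text
t 4.92 tcp [631.7  21.3  17.4] board [  4.7 -42.4] relyaw 0.05 open 0.129 tilt [0.0008 0.    ] F board -0.3 0.3 0.4
```

View pics/g2.png

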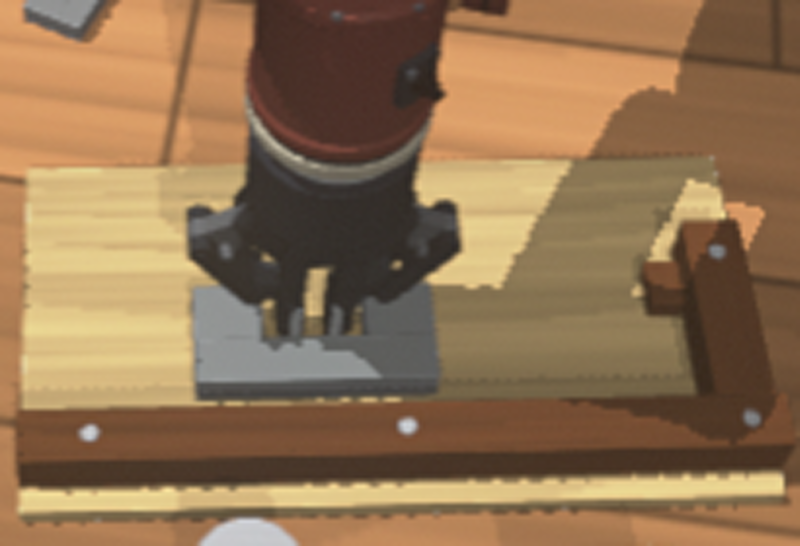

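Crop: the spacer's long side now runs parallel to the rail, with its lower edge at about y 392, and the fingers are centred in the notch. About 20 mm remain to the rail.

>>> move_arm(
  rows=[
    [[0,0,-0.6],[0,0,0],0.87],
    [[0,0,-0.6],[0,0,0],0.87],
    [[0,0,-0.3],[0,0,0],0.87],
    [[0,0,-0.1],[0,0,0],0.87],
    [[0,0,0],[0,0,0],0.87],
  ],
)

```text
time: 5.6
ee_pos: [647.0, 24.1, 17.3]
tcp_rot: [[0.0, 0.182, -0.983], [-0.0, -0.983, -0.182], [-1.0, 0.0, -0.0]]
ft_force: [0.6, -0.7, 0.3]
opening: 0.126
```

```bash
python3 -c "
from h import *
st()"
```

```text
t 5.60 tcp [647.   24.1  17.3] board [ 20.1 -42.4] relyaw 0.05 open 0.126 tilt [ 0.0003 -0.    ] F board 0.5 -0.8 0.3
```

>>> move_arm(
  rows=[
    [[0,0,-0.1],[0,0,0],0.87],
    [[0,0,-0.1],[0,0,0],0.87],
    [[0,0,-0.1],[0,0,0],0.87],
    [[0,0,0],[0,0,0],0.87],
  ],
)

```text
time: 6.1
ee_pos: [649.7, 24.7, 17.3]
tcp_rot: [[-0.0, 0.182, -0.983], [0.0, -0.983, -0.182], [-1.0, -0.0, 0.0]]
ft_force: [-1.2, -0.5, 0.2]
opening: 0.134
```

```bash
python3 -c "
from h import *
st()"
```

```text
t 6.10 tcp [649.7  24.7  17.3] board [ 22.9 -42.3] relyaw 0.05 open 0.134 tilt [-0.0002  0.    ] F board -1.2 -0.3 0.2
```

>>> move_arm(
  rows=[
    [[0,0,-0.1],[0,0,0],0.87],
    [[0,0,-0.1],[0,0,0],0.87],
    [[0,0,0],[0,0,0],0.87],
  ],
)

```text
time: 6.48
ee_pos: [649.7, 24.6, 17.0]
tcp_rot: [[-0.005, 0.182, -0.983], [-0.0, -0.983, -0.182], [-1.0, -0.0, 0.005]]
ft_force: [-8.7, -2.1, 6.0]
opening: 0.125
```

```bash
python3 -c "
from h import *
st()
b=bot.get_image('scene')
cv2.imwrite('pics/i2.png',cv2.resize(b[155:295,225:430],None,fx=3.9,fy=3.9,interpolation=cv2.INTER_CUBIC))"
```

```text
t 6.47 tcp [649.7  24.6  17. ] board [ 22.9 -42.4] relyaw 0.05 open 0.125 tilt [-0.0048 -0.0005] F board -8.9 -0.5 6.0
```

View pics/i2.png

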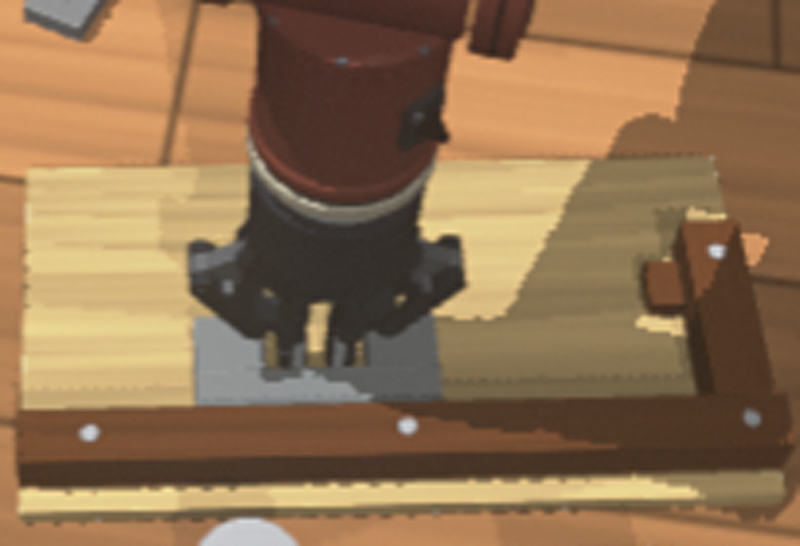

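>>> move_arm(
  rows=[
    [[0,-0.5,0],[0,0,0],0.87],
    [[0,-0.7,0],[0,0,0],0.87],
    [[0,-0.7,0],[0,0,0],0.87],
    [[0,-0.7,0],[0,0,0],0.87],
    [[0,0,0],[0,0,0],0.87],
  ],
)

```text
time: 7.15
ee_pos: [645.0, 50.1, 16.5]
tcp_rot: [[-0.004, 0.182, -0.983], [-0.001, -0.983, -0.182], [-1.0, 0.0, 0.004]]
ft_force: [-6.9, -3.5, 3.1]
opening: 0.13
```

```bash
python3 -c "
from h import *
st()
b=bot.get_image('scene')
cv2.imwrite('pics/j2.png',cv2.resize(b[155:295,225:430],None,fx=3.9,fy=3.9,interpolation=cv2.INTER_CUBIC))"
```

```text
t 7.15 tcp [645.   50.1  16.5] board [ 22.9 -16.5] relyaw 0.06 open 0.130 tilt [-0.0044 -0.0009] F board -7.4 -2.2 3.1
```

View pics/j2.png

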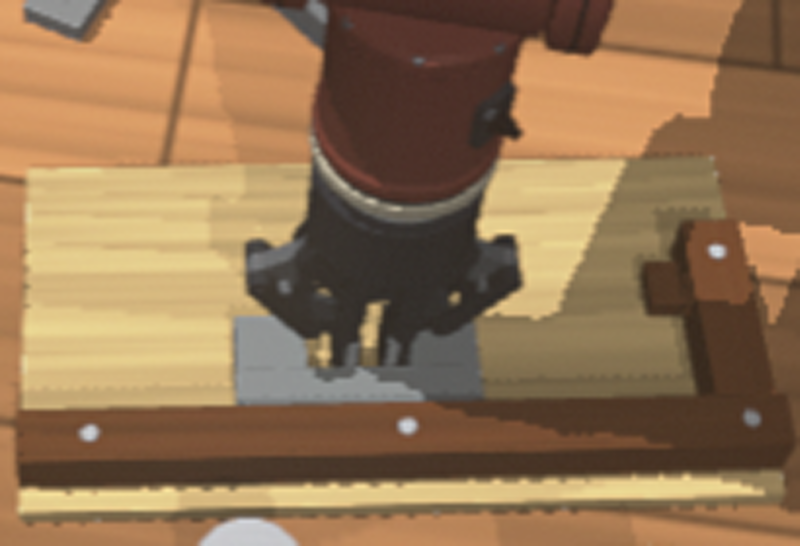

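>>> move_arm(
  rows=[
    [[0,-1.0,0],[0,0,0],0.87],
    [[0,-1.0,0],[0,0,0],0.87],
    [[0,-1.0,0],[0,0,0],0.87],
    [[0,-1.0,0],[0,0,0],0.87],
    [[0,-1.0,0],[0,0,0],0.87],
    [[0,0,0],[0,0,0],0.87],
  ],
)

```text
time: 7.95
ee_pos: [636.0, 99.9, 16.5]
tcp_rot: [[-0.004, 0.182, -0.983], [-0.0, -0.983, -0.182], [-1.0, -0.0, 0.004]]
ft_force: [-5.9, -0.4, 2.1]
opening: 0.129
```

```bash
python3 -c "
from h import *
st()"
```

```text
t 7.95 tcp [636.   99.9  16.5] board [23.  34.1] relyaw 0.07 open 0.129 tilt [-0.0041 -0.0004] F board -5.9 0.7 2.1
```

>>> move_arm(
  rows=[
    [[0,-1.0,-0.05],[0,0,0],0.87],
    [[0,-1.0,0],[0,0,0],0.87],
    [[0,-1.0,0],[0,0,0],0.87],
    [[0,-1.0,0],[0,0,0],0.87],
    [[0,-0.5,0],[0,0,0],0.87],
    [[0,0,0],[0,0,0],0.87],
  ],
)

```text
time: 8.7
ee_pos: [628.0, 143.3, 16.5]
tcp_rot: [[-0.005, 0.182, -0.983], [-0.002, -0.983, -0.182], [-1.0, 0.001, 0.005]]
ft_force: [-8.2, -4.6, 3.5]
opening: 0.131
```

```bash
python3 -c "
from h import *
st()
b=bot.get_image('scene')
cv2.imwrite('pics/k2.png',cv2.resize(b[155:295,225:430],None,fx=3.9,fy=3.9,interpolation=cv2.INTER_CUBIC))"
```

```text
t 8.70 tcp [628.  143.3  16.5] board [23.1 78.2] relyaw 0.07 open 0.131 tilt [-0.0049 -0.0018] F board -8.9 -3.1 3.5
```

View pics/k2.png

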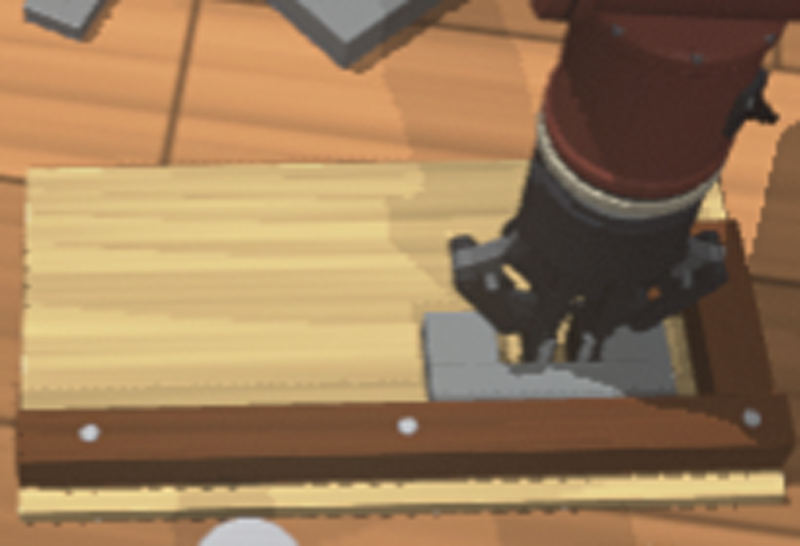

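>>> move_arm(
  rows=[
    [[0,-0.5,0],[0,0,0],0.87],
    [[0,-0.3,0],[0,0,0],0.87],
    [[0,-0.2,0],[0,0,0],0.87],
    [[0,-0.1,0],[0,0,0],0.87],
    [[0,0,0],[0,0,0],0.87],
  ],
)

```text
time: 9.38
ee_pos: [626.2, 153.3, 16.5]
tcp_rot: [[-0.005, 0.182, -0.983], [-0.003, -0.983, -0.182], [-1.0, 0.002, 0.005]]
ft_force: [-7.1, -6.4, 3.2]
opening: 0.132
```

```bash
python3 -c "
from h import *
st()"
```

```text
t 9.38 tcp [626.2 153.3  16.5] board [23.1 88.4] relyaw 0.04 open 0.132 tilt [-0.0048 -0.0026] F board -8.2 -5.0 3.2
```

>>> move_arm(
  rows=[
    [[0,-0.15,0],[0,0,0],0.87],
    [[0,-0.15,0],[0,0,0],0.87],
    [[0,0,0],[0,0,0],0.87],
  ],
)

```text
time: 9.75
ee_pos: [625.7, 156.2, 16.5]
tcp_rot: [[-0.005, 0.182, -0.983], [-0.003, -0.983, -0.182], [-1.0, 0.002, 0.005]]
ft_force: [-6.3, -6.4, 3.2]
opening: 0.131
```

```bash
python3 -c "
from h import *
st()"
```

```text
t 9.75 tcp [625.7 156.2  16.5] board [23.1 91.4] relyaw 0.04 open 0.131 tilt [-0.0048 -0.0027] F board -7.3 -5.2 3.2
```

>>> move_arm(
  rows=[
    [[0,-0.1,0],[0,0,0],0.87],
    [[0,-0.1,0],[0,0,0],0.87],
    [[0,-0.1,0],[0,0,0],0.87],
    [[0,0,0],[0,0,0],0.87],
  ],
)

```text
time: 10.25
ee_pos: [625.3, 158.0, 16.5]
tcp_rot: [[-0.005, 0.182, -0.983], [-0.004, -0.983, -0.182], [-1.0, 0.003, 0.005]]
ft_force: [-6.9, -10.7, 3.7]
opening: 0.129
```

```bash
python3 -c "
from h import *
st()
b=bot.get_image('scene')
cv2.imwrite('pics/l2.png',cv2.resize(b[155:295,225:430],None,fx=3.9,fy=3.9,interpolation=cv2.INTER_CUBIC))"
```

```text
t 10.25 tcp [625.3 158.   16.5] board [23.1 93.2] relyaw 0.04 open 0.129 tilt [-0.0047 -0.0043] F board -8.8 -9.3 3.7
```

View pics/l2.png

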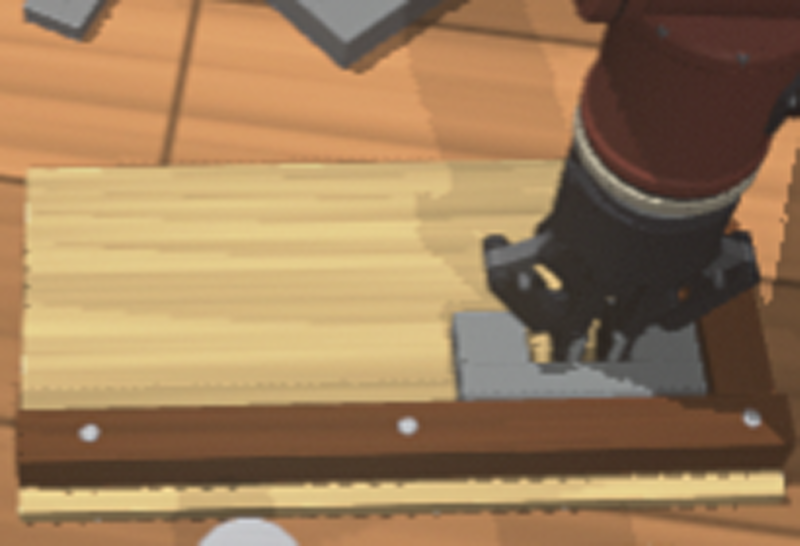

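>>> move_arm(
  rows=[
    [[0,-0.1,0],[0,0,0],0.87],
    [[0,-0.1,0],[0,0,0],0.87],
    [[0,0,0],[0,0,0],0.87],
  ],
)

```text
time: 10.68
ee_pos: [625.3, 158.1, 16.5]
tcp_rot: [[-0.004, 0.182, -0.983], [-0.007, -0.983, -0.182], [-1.0, 0.006, 0.006]]
ft_force: [-5.6, -17.6, 3.3]
opening: 0.131
```

```bash
python3 -c "
from h import *
st()"
```

```text
t 10.68 tcp [625.3 158.1  16.5] board [23.1 93.3] relyaw 0.03 open 0.131 tilt [-0.0044 -0.0067] F board -8.7 -16.3 3.3
```

>>> move_arm(
  rows=[
    [[0,0.1,0.06],[0,0,0],0.87],
    [[0,0.1,0.06],[0,0,0],0.87],
    [[0,0.1,0.06],[0,0,0],0.87],
    [[0,0,0],[0,0,0],0.87],
  ],
)

```text
time: 11.18
ee_pos: [625.3, 158.0, 16.6]
tcp_rot: [[-0.001, 0.181, -0.983], [-0.002, -0.983, -0.181], [-1.0, 0.002, 0.001]]
ft_force: [-0.3, -6.4, -2.8]
opening: 0.13
```

```bash
python3 -c "
from h import *
st()"
```

```text
t 11.18 tcp [625.3 158.   16.6] board [23.1 93.2] relyaw 0.03 open 0.130 tilt [-0.0008 -0.0019] F board -1.4 -6.2 -2.8
```

>>> move_arm(
  rows=[
    [[0,0.1,0.02],[0,0,0],0.87],
    [[0,0.15,0.15],[0,0,0],0.87],
    [[0,0.15,0.2],[0,0,0],0.87],
    [[0,0,0],[0,0,0],0.87],
  ],
)

```text
time: 11.68
ee_pos: [622.7, 155.2, 17.7]
tcp_rot: [[0.001, 0.182, -0.983], [0.0, -0.983, -0.182], [-1.0, -0.0, -0.001]]
ft_force: [0.9, -0.1, 0.2]
opening: 0.133
```

```bash
python3 -c "
from h import *
st()"
```

```text
t 11.68 tcp [622.7 155.2  17.7] board [20.  90.9] relyaw 0.06 open 0.133 tilt [0.0006 0.0004] F board 0.9 -0.3 0.2
```

>>> move_arm(
  rows=[
    [[0,0.2,0.2],[0,0,0],0.87],
    [[-1.0,0,0],[0,0,0],0.87],
    [[-2.0,0,0],[0,0,0],0.87],
    [[-4.0,0,0],[0,0,0],0.87],
    [[-5.0,0,0],[0,0,0],0.87],
    [[-4.0,0,4.0],[0,0,0],0.87],
    [[0,2.0,5.0],[0,0,0],0.87],
    [[0,2.0,5.0],[0,0,0],0.87],
    [[0,2.0,4.0],[0,0,0],0.87],
    [[0,0,0],[0,0,0],0.87],
  ],
)

```text
time: 12.92
ee_pos: [453.4, 59.8, 178.7]
tcp_rot: [[0.002, 0.18, -0.984], [-0.0, -0.984, -0.18], [-1.0, 0.001, -0.002]]
ft_force: [0.4, -0.3, 0.1]
opening: 0.134
```

```bash
python3 -c "
from h import *
st()
b=bot.get_image('scene');a=bot.get_image('top')
cv2.imwrite('pics/s9.png',b);cv2.imwrite('pics/t9.png',a)
cv2.imwrite('pics/m2.png',cv2.resize(b[155:295,225:430],None,fx=3.9,fy=3.9,interpolation=cv2.INTER_CUBIC))
cv2.imwrite('pics/m1.png',cv2.resize(a[135:265,130:330],None,fx=4,fy=4,interpolation=cv2.INTER_CUBIC))"
```

```text
t 12.93 tcp [453.4  59.8 178.7] board [-163.8   27.7] relyaw -0.06 open 0.134 tilt [ 0.0017 -0.0003] F board 0.3 -0.3 0.1
```

View pics/m2.png

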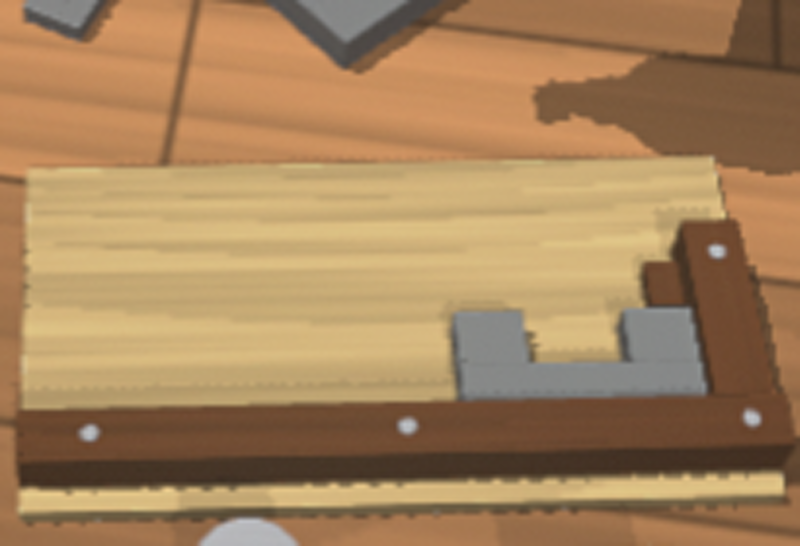

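View pics/m1.png

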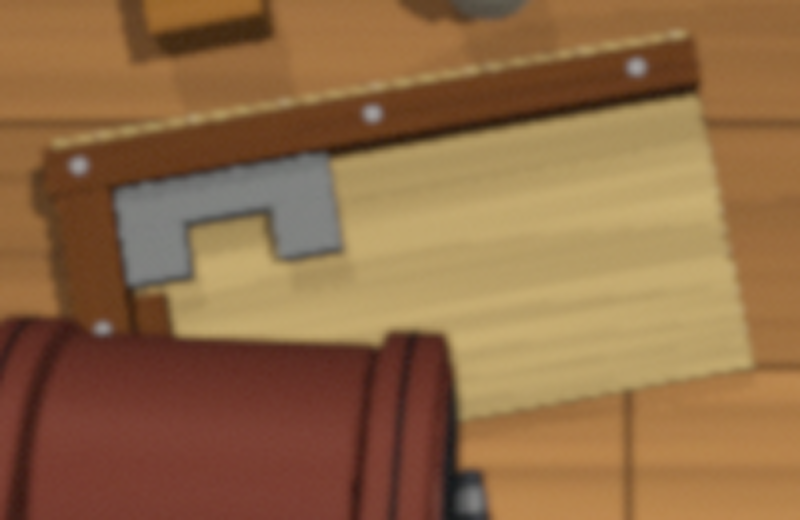

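View pics/s9.png

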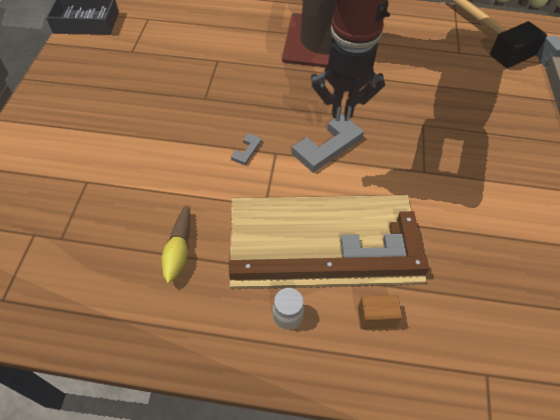

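Run:
```python
from m import *
a=cv2.imread("pics/t9.png");o=np.array([130,135]);C=lambda x,y:np.array([x,y])/4+o
for k,p,q in [("+x",C(125,186),C(320,154)),("+y",C(117,195),C(128,275)),("-y",C(331,160),C(340,240)),("notch floor",C(195,221),C(262,211))]:
    d,c,r=edge(a,p,q,"top",32,2); print(k,(np.degrees(np.arctan2(d[1],d[0]))).round(2),toB(c).round(1),r.round(2))
b=np.array([(455,312),(524,311),(622,310),(692,308),(460,400),(707,396)])/3.9+[225,155]
print(toB(ray("scene",b,32)).round(1))
```

```text
+x -79.86 [58.7 87.8] 0.41
+y 11.71 [ 35.7 149.3] 0.37
-y 11.11 [34.4 27.5] 0.37
notch floor -69.51 [30.3 90.5] 1.55
[[  6.8  27.1]
 [  7.   61.5]
 [  7.7 110.6]
 [  7.4 146. ]
 [ 55.9  24.4]
 [ 56.9 144.8]]
```

```bash
python3 -c "
from h import *
print(bot.job_done()); st()"
```

```text
the job is handed in; nothing more can be done
None
the job is handed in; nothing more can be done
```

I pushed the middle-sized grey spacer across the board until it lay flat on the rail, with its leading end about 130 mm short of the stop. Keeping it pinned to the rail at 6–9 N, I slid it along into the corner pocket. It stopped solidly against the end stop at about 16 N. I then eased off the force, lifted the fingers clear and handed the job in at about 13 s.

- **Final position:** the last top view puts the spacer's rail side at board x ≈ 58.7 mm (rail face at 60) and its end at y ≈ 149.3 mm (stop face at 150). Its rail side is within about 0.3° of the rail, which is inside the measurement noise.
- **Clearance:** no gap to the rail or the stop shows in either view. The jar, offcut, chicory and look-alikes look unmoved, and the wrist force was near zero at the end.
- **Checks that disagreed:**
  - The scene view put the end about 4 mm short of the stop and the rail side about 3–4 mm short. I put this down to the corners being read off the picture by hand, as the contact forces showed the spacer seated.
  - The notch-floor and end-edge angles in the last top view were noisy, so I did not use them.

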